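# Roll a pipe stub into the V-blocks and set it against the length stop

### The job

Roll the pipe stub across the marking-out plate with your fingertips and let it drop gently into the pair of V-blocks, then slide it endways along the Vs until its far end rests against the red stop. Do not pick the pipe up at any point, leave it lying still in both blocks, and leave the hammer, wrench, brass offcut and blue tin where they are.

Things in the scene. Friction and masses are not known exactly. Their poses are not given: they have to be found in the camera images.
- pipe: Loose dark steel pipe stub, 42 mm diameter, 200 mm long, about 0.6 kg, yellow band near its +x end. Origin on its axis at mid-length; x along the axis, y and z turn as it rolls. It starts lying on the plate, up to 3 degrees skew to the Vs, axis 71 mm above the bench. It rolls at a touch, square to its axis, hardly turning if pushed off-centre; left at 50 mm/s it stops within about 10 mm.
- vee_stand: Fixed marking-out plate with two V-blocks against its edge. Origin at bench level, midway between the blocks, under the bottom line of the Vs; x runs along the Vs to the stop, y from the Vs to the plate (the pipe rolls to -y), z up. Seated, the pipe's axis is at y = 0, 59.7 mm above the bench. A base bar 6 mm high, 50 mm wide lies under the blocks, x = -90 to 240 mm.
- plate_top (a point): Centre of the plate's flat top, 50 mm above the bench; axes as the stand's. The plate is 240 mm in x and 300 mm in y and reaches to 1 mm from the V-blocks. Low carrying handles stand out 31 mm from its two x sides, below the top.
- vee_near (a point): Middle of the mouth of the near V-block (45 mm to -x of the stand's origin), level with the plate top, 50 mm above the bench; axes as the stand's. Block 40 mm long in x, 60 mm wide in y; 90-degree V, 40 mm wide at the mouth, 20 mm deep. Nothing stands behind its far (-y) lip: a pipe pushed on over it falls to the bench.
- vee_far (a point): The same for the far V-block, 45 mm to +x of the stand's origin; same size and height. The ground flanks of both Vs are oiled: a push of about 2 to 4 N on its end slides the pipe along them, and it stays where it is left.
- stop_face (a point): Centre of the flat face of the fixed, rigid red length stop at the far (+x) end of the Vs, 60 mm above the bench; axes as the stand's, the face looks to -x. The face is 46 mm wide and reaches from 6 to 88 mm above the bench. It is set 105 to 130 mm from the middle between the blocks.
- hammer: Loose hammer lying on the bench beyond the V-blocks, 300 mm long, 0.55 kg, head 26 mm high, wooden handle. Origin on the bench under mid-length; head at +x. Bystander.
- wrench: Loose steel combination wrench lying on the bench beyond the plate's other end, 200 mm long, 8 mm high. Origin under mid-length. Bystander.
- brass: Loose brass bar offcut standing on end on the bench, 32 mm diameter, 60 mm high. Origin at the centre of its underside. Bystander.
- tin: Loose blue tin standing on the bench, 66 mm diameter, 85 mm high. Origin at the centre of its underside. Bystander.
There are look-alikes about, which are no part of the job. Leave any brown, green or pink look-alike of the pipe alone.

How it is judged:
By the outcome, as a careful person would: the job done as asked, in the order asked, and still so for the second after the job is handed in, with the robot touching nothing.
It also fails if it takes over 54 s, if anything falls off the work surface, if the arm or the gripper's body presses on something with over 40 N, if the wrist force passes 120 N, or if a joint passes its speed limit or range.

### The arm

A 6-joint arm with a two-finger parallel gripper is mounted at the origin on the work surface. World frame = base frame: x ahead of the robot, y to its left, z up, the work surface at z = 0. Lengths are in m, angles in rad, forces in N, time in s.
With the tool pointing down it reaches from about 0.35 to 0.85 m from the base axis. Payload 8.1 kg.
Tool frame: the origin (TCP) lies at the centre of the arm's flange, where the gripper is bolted on; the fingertips stand 186 mm ahead of it and the grasp point (between the pads) lies 167 mm ahead of it; z points along the fingers, y is the line along which they close (so a half turn about z gives the same grasp; the last joint's range is limited). The gripper opens to 93 mm and grips with 3 to 60 N. Pads are 15 mm wide; open, the fingers measure 128 mm over their backs; the gripper's body (75 mm by 188 mm) begins 65 mm behind the grasp point.
Start: joints at [1.16, 0.13, 1.488, -0, 1.523, -0.085], TCP at [0.192, 0.568, 0.405] pointing down, gripper open.
Joint ranges: [-2.96, 2.96], [-0.89, 2.26], [0.02, 2.5], [-1.34, 4.48], [0, 2.73], [-2.66, 2.66]. Speed limits (rad/s): [2.39, 2.39, 2.79, 3.14, 3.14, 3.14].

### API

Orientations are given as a rotation vector (axis times angle).
In Python, from plant import robot gives the robot as it stands.
- The arm moves only by the tool apply_moves, never from a script. Its argument "series" is a list of rows, each a list of 2 entries, a list of its own where there are three numbers: the shift along the tool's x, y, z in mm, then the turn, a rotation vector about the tool's x, y, z in rad. A call has 1 to 12 rows; each row shifts and turns the commanded pose from where the row before left it, along the tool's axes as they then stand; what a row does not reach is not made up. A row lasts 1/12 s, in which the tool goes at most 41.7 mm and 7.16 degrees, less where a joint would pass 70% of its speed; a pose out of reach is approached as far as the arm can. A call is refused whole if a number of a shift passes 41.7 or a number of a turn 0.125, either way. A call with a gripper value outside its range is refused whole. "claw" is the opening, from 0 (shut) to 1 (fully open), set as the call begins (left out, the last holds). The fingers move at their own pace and stop on an object; "newtons" is the grip in N (left out, the last holds). Time passes only in rows, so rows that do not move let the fingers close. It gives the time, the measured TCP pose, the force, the opening and the grip force at its end, in the units of the state.
- robot.read_state(): the state, without advancing time (a new reading comes with each control period).
- robot.read_camera(name): name is "scene" or "top"; returns (picture, depth): 420x560x3 uint8, blue, green, red; 420x560 float32, m along the optical axis (not along the pixel's ray), 0 where there is no reading.
- robot.calibration(name): a dict with "fx", "fy", "cx", "cy" (pixels), "extrinsics" (4x4, takes a point from world to camera coordinates). Camera axes: x right, y down, z forward; pixel columns grow to the right and rows downward; lengths in m; the calibration is good to about 2 mm. A picture is of the moment at which its call begins. calibration takes no time and is no camera call.
- robot.close_job(): hands the job in; it is judged then, once.
The state is a dict: "t": time; "q": joint angles; "dq": joint speeds; "joint_torque": joint torques, N m; "tool_pos": TCP position; "orientation": TCP orientation; "force": force on the tool from outside, world axes, zero at the start; "wrist_torque": the same for the moment, N m; "opening": finger opening in m; "gripper_force": force on a finger pad.
Only numpy, scipy, OpenCV 4.12 (cv2) and the standard library are available. Lean on these libraries where they do the work, as an engineer would, in place of code of your own. Each camera call takes 0.05 s, during which the arm holds its last target. There are 200 camera calls.

## Working session

There is one attempt and no reset: what is moved stays moved. The work goes in short steps, Python scripts to look and compute and a tool call to move; the robot and the scene stay as the last step left them, time stands still between calls to the robot, and variables do not carry over. Pictures are saved under pics/ and viewed, at most 12 in all, crops included, and the job is handed in when it is done.

Besides the shell and the picture viewer there is one more tool, called after "Request:" as a command line: name --argument value ..., lists and objects as JSON in quotes. apply_moves: Moves the arm, as the interface text tells. Its arguments: {"type":"object","properties":{"series":{"type":"array"},"claw":{"type":"number"},"newtons":{"type":"number"}},"required":["series"]}

```bash
mkdir -p pics; ls
python3 - <<'E'
from plant import robot
import cv2,numpy as np,pickle
d={}
for n in("scene","top"):
    p,z=robot.read_camera(n); cv2.imwrite(f"pics/{n}0.png",p); d[n]=(p,z,robot.calibration(n))
    c=d[n][2]; E=np.array(c["extrinsics"]); print(n,c["fx"],c["cx"],c["cy"],-E[:3,:3].T@E[:3,3])
pickle.dump(d,open("d0.pkl","wb"))
s=robot.read_state(); print(s)
E
```

```text
pics
scene 501.5236892980101 283.60812611847854 201.58190406910748 [ 1.1625574  -0.65988298  0.99420636]
top 508.97987094820473 282.0475892217696 206.3066257130028 [0.18404283 0.077754   1.59639568]
{'t': 0.1, 'q': array([ 1.15960864e+00,  1.31073649e-01,  1.48915731e+00,  1.89251523e-06,
        1.52303799e+00, -8.54123939e-02]), 'dq': array([-0.00136448, -0.00167208, -0.0019915 , -0.00102981, -0.00165156,
       -0.00128337]), 'joint_torque': array([ 1.80401224e-03, -5.61340570e+01, -4.93096519e+01,  7.71089201e-02,
        2.91980035e-02, -6.60604746e-05]), 'tool_pos': array([0.1919271 , 0.5682529 , 0.40380645]), 'orientation': array([-5.09399613e-01, -3.09959839e+00,  2.55130452e-03]), 'force': array([ 0.27393348, -0.75680017, -0.22130538]), 'wrist_torque': array([-0.00873743, -0.01265312, -0.0055354 ]), 'gripper_force': 0.0, 'opening': 0.09312016261062109}
```

View pics/scene0.png

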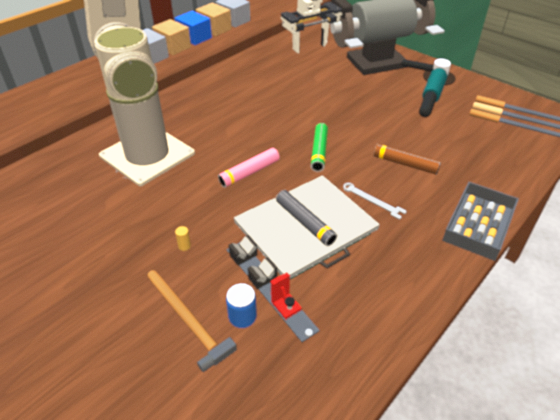

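View pics/top0.png

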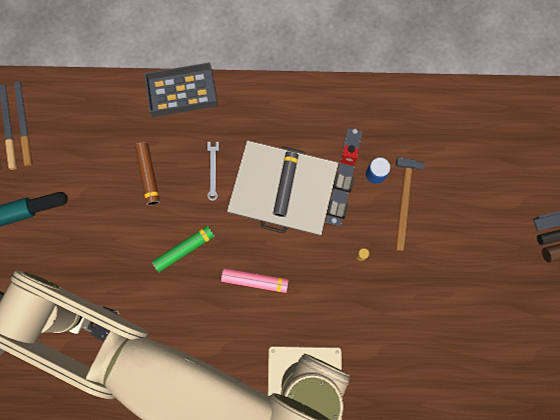

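The scene view shows the plate, with the pipe lying on it, band towards the stop. The V-blocks (top view 338,205 and 345,178) and red stop (350,152) are beside it. The tin is at (378,170), the hammer at (405,200) and the brass at (363,254). I'll measure these now.

```bash
cat > h.py <<'E'
import cv2,numpy as np
def world(z,c):
    E=np.array(c["extrinsics"]);v,u=np.mgrid[:z.shape[0],:z.shape[1]]
    P=np.stack([(u-c["cx"])/c["fx"]*z,(v-c["cy"])/c["fy"]*z,z],-1)
    W=(P-E[:3,3])@E[:3,:3]; W[z==0]=np.nan; return W
def ray(px,c,h):
    E=np.array(c["extrinsics"]);px=np.atleast_2d(px).astype(float)
    d=np.c_[(px[:,0]-c["cx"])/c["fx"],(px[:,1]-c["cy"])/c["fy"],np.ones(len(px))]@E[:3,:3]
    o=-E[:3,:3].T@E[:3,3]; return o+d*((h-o[2])/d[:,2])[:,None]
def project(P,c):
    E=np.array(c["extrinsics"]);Q=np.atleast_2d(P)@E[:3,:3].T+E[:3,3]
    return np.c_[Q[:,0]/Q[:,2]*c["fx"]+c["cx"],Q[:,1]/Q[:,2]*c["fy"]+c["cy"]]
E
python3 - <<'E'
from h import *
import pickle
np.set_printoptions(precision=4,suppress=True)
d=pickle.load(open("d0.pkl","rb"))
p,z,c=d["top"]; W=world(z,c); hsv=cv2.cvtColor(p,cv2.COLOR_BGR2HSV)
H,S,V=[hsv[...,i].astype(int) for i in range(3)]
roi=np.zeros(z.shape,bool); roi[130:245,220:342]=1
pl=(roi&(S<60)&(V>150)).astype(np.uint8)
cs=max(cv2.findContours(pl,0,2)[0],key=cv2.contourArea)
hull=cv2.convexHull(cs); R=ray(hull.reshape(-1,2),c,0.05)
r=cv2.minAreaRect((R[:,:2]*1000).astype(np.float32)); print("plate",r)
print("plate z",np.nanmedian(W[...,2][pl>0]))
box=cv2.boxPoints(r);print(box)
# pipe
pm=roi&(W[...,2]>0.062)&(W[...,2]<0.12); pm[:, :265]=0
P=W[pm]; print("pipe n",len(P),P[:,2].max())
ys,xs=np.nonzero(pm); hp=ray(np.c_[xs,ys],c,0.075)
print("pipe rect",cv2.minAreaRect((hp[:,:2]*1000).astype(np.float32)))
ye=pm&(H>18)&(H<35)&(S>120); print("band",W[ye].mean(0))
# red
red=((H<8)|(H>172))&(S>150)&(V>90); red[:, :330]=0; red[:,:]&=True
red[200:]=0; Q=W[red]; print("red n",len(Q)); print(Q[Q[:,2]>.07][:40:4])
bl=(H>100)&(H<125)&(S>130); bl[:, :350]=0; bl[:,400:]=0
print("blue",np.nanmedian(W[bl],0))
for n,(x0,x1,y0,y1) in dict(tin=(362,395,150,190),brass=(354,372,243,264),hammer=(390,430,150,255)).items():
    w=W[y0:y1,x0:x1].reshape(-1,3); w=w[w[:,2]>.012]; print(n,w.mean(0),w.min(0),w.max(0))
cv2.imwrite("pics/crop0.png",cv2.resize(p[115:265,220:420],None,fx=4,fy=4,interpolation=cv2.INTER_CUBIC))
E
```

```text
plate ((597.6771240234375, 74.2823257446289), (301.13037109375, 239.36700439453125), 76.82067108154297)
plate z 0.051729955905864086
[[446.8171 -45.0294]
 [679.8795 -99.6049]
 [748.5371 193.594 ]
 [515.4747 248.1696]]
pipe n 889 0.10598171236660223
pipe rect ((593.5143432617188, 29.310562133789062), (186.3166046142578, 209.79042053222656), 76.72611999511719)
band [0.6748 0.0519 0.0899]
red n 222
[[ 0.7036 -0.1145  0.0831]
 [ 0.6983 -0.1168  0.0891]
 [ 0.6965 -0.1284  0.095 ]
 [ 0.6952 -0.1199  0.0887]
 [ 0.6965 -0.1328  0.0857]
 [ 0.6937 -0.1439  0.0947]
 [ 0.6915 -0.1166  0.0899]
 [ 0.6924 -0.1293  0.0878]
 [ 0.6921 -0.1415  0.0896]
 [ 0.6912 -0.1535  0.0928]]
blue [ 0.631  -0.2084  0.0507]
tin [ 0.6487 -0.2209  0.0734] [ 0.616  -0.2546  0.0122] [ 0.7261 -0.1798  0.0944]
brass [ 0.3875 -0.1722  0.0544] [ 0.374  -0.1897  0.0122] [ 0.4255 -0.1589  0.0679]
hammer [ 0.5762 -0.3167  0.0245] [ 0.4069 -0.3946  0.012 ] [ 0.7155 -0.2751  0.0368]
```

View pics/crop0.png

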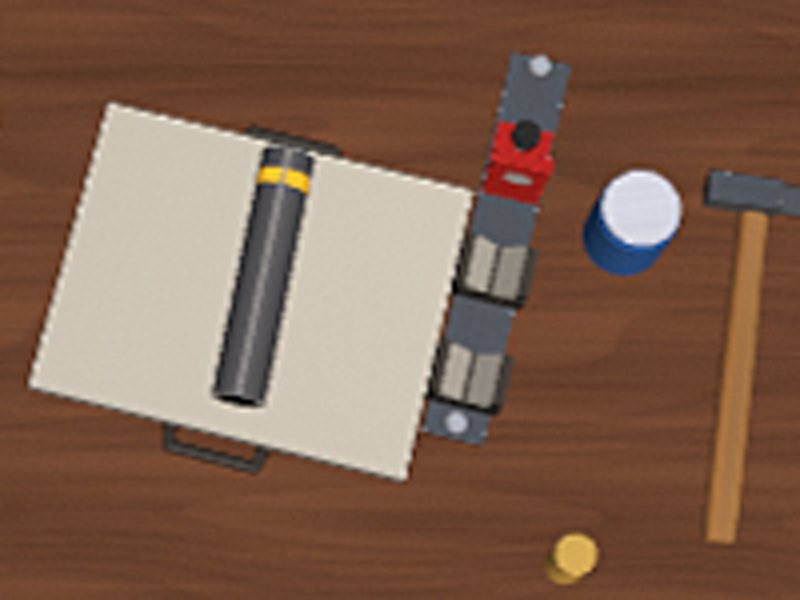

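The crop confirms the pipe's lower end at crop (240,395), its band end at (288,160), and the V mouths at about (470,376) and (496,268). The stop's front is at crop (512,195). Next step is a tighter fit, using both views.

Run:
```python
from h import *
import pickle
np.set_printoptions(precision=1,suppress=True)
d=pickle.load(open("d0.pkl","rb"))
a=np.deg2rad(-13.18); X=np.array([np.cos(a),np.sin(a)]);Y=np.array([-X[1],X[0]])
C=np.array([.5977,.0743])
loc=lambda P:np.c_[(P[:,:2]-C)@X,(P[:,:2]-C)@Y]*1000
p,z,c=d["top"]
print("vee (plate frame mm)",loc(ray([[337.5,209],[344,182]],c,.05)))
for n in ("top","scene"):
    p,z,c=d[n]; hsv=cv2.cvtColor(p,cv2.COLOR_BGR2HSV).astype(int); H,S,V=hsv[...,0],hsv[...,1],hsv[...,2]
    L=lambda x,y,h:project([np.r_[C+X*x+Y*y,h]],c)[0]
    poly=np.array([L(-115,-145,.05),L(118,-145,.05),L(118,145,.05),L(-115,145,.05)]).astype(np.int32)
    m=cv2.fillPoly(np.zeros(z.shape,np.uint8),[poly],1)
    pm=((m>0)&((V<140)|(S>110))).astype(np.uint8)
    # for the end overhanging the plate extend
    pm=(cv2.morphologyEx(pm,cv2.MORPH_OPEN,np.ones((3,3),np.uint8)))
    cs=max(cv2.findContours(pm,0,1)[0],key=cv2.contourArea)
    q=ray(cs.reshape(-1,2),c,.071); r=cv2.minAreaRect((q[:,:2]*1000).astype(np.float32)); l=loc(q)
    print(n,r, loc(np.array([r[0]])/1000), l.min(0),l.max(0))
    ye=((m>0)&(H>18)&(H<35)&(S>120)); ys,xs=np.nonzero(ye); print(" band",loc(ray([[xs.mean(),ys.mean()]],c,.088)))
    rm=(((H<8)|(H>172))&(S>150)&(V>90)).astype(np.uint8)
    x0,y0=L(60,-181,.05).astype(int); mm=np.zeros_like(rm); mm[y0-60:y0+50,x0-50:x0+60]=1
    rs,cc=np.nonzero(rm*mm); q=np.c_[cc,rs]
    lo=loc(ray(q,c,.088)); print(" red top h88",lo.min(0),lo.max(0)); lo=loc(ray(q,c,.0));print(" red h0",lo.min(0),lo.max(0))
    pl=((m>0)|True)&(S<60)&(V>150)
p,z,c=d["scene"]; x,y=L(0,-60,.05)
x,y=int(x),int(y);print(x,y)
cv2.imwrite("pics/crop1.png",cv2.resize(p[170:345,215:390],None,fx=3.4,fy=3.4,interpolation=cv2.INTER_CUBIC))
hsv=cv2.cvtColor(p,cv2.COLOR_BGR2HSV).astype(int);mm=((hsv[...,1]<60)&(hsv[...,2]>140)).astype(np.uint8);k=np.zeros_like(mm);k[170:280,230:385]=1
cs=max(cv2.findContours(mm*k,0,2)[0],key=cv2.contourArea);R=ray(cs.reshape(-1,2),c,.05);r=cv2.minAreaRect((R[:,:2]*1000).astype(np.float32));print("plate scene",r)
```

```text
vee (plate frame mm) [[ -28.8 -182.4]
 [  61.2 -182.9]]Traceback (most recent call last):
  File "<stdin>", line 18, in <module>
ValueError: max() iterable argument is empty
```

```bash
cat > m.py <<'E'
from h import *
import pickle
np.set_printoptions(precision=1,suppress=True)
d=pickle.load(open("d0.pkl","rb"))
a=np.deg2rad(-13.18); X=np.array([np.cos(a),np.sin(a)]);Y=np.array([-X[1],X[0]])
C=np.array([.5977,.0743])
loc=lambda P:np.c_[(P[:,:2]-C)@X,(P[:,:2]-C)@Y]*1000
for n in ("top","scene"):
    p,z,c=d[n]; hsv=cv2.cvtColor(p,cv2.COLOR_BGR2HSV).astype(int); H,S,V=hsv[...,0],hsv[...,1],hsv[...,2]
    L=lambda x,y,h:project([np.r_[C+X*x/1e3+Y*y/1e3,h]],c)[0]
    poly=np.array([L(-115,-140,.05),L(135,-140,.08),L(135,140,.08),L(-115,140,.05)]).astype(np.int32)
    m=cv2.fillPoly(np.zeros(z.shape,np.uint8),[poly],1)
    pm=((m>0)&(((V<120)&(S<90))|((H>18)&(H<35)&(S>120)))).astype(np.uint8)
    pm=(cv2.morphologyEx(pm,cv2.MORPH_OPEN,np.ones((3,3),np.uint8)))
    cs=max(cv2.findContours(pm,0,1)[0],key=cv2.contourArea)
    q=ray(cs.reshape(-1,2),c,.071); r=cv2.minAreaRect((q[:,:2]*1000).astype(np.float32)); l=loc(q)
    print(n,r, loc(np.array([r[0]])/1000), l.min(0),l.max(0))
    ye=((m>0)&(H>18)&(H<35)&(S>120)); ys,xs=np.nonzero(ye); print(" band",loc(ray([[xs.mean(),ys.mean()]],c,.088)))
    rm=(((H<8)|(H>172))&(S>180)&(V>120)).astype(np.uint8)
    x0,y0=L(130,-181,.05).astype(int); mm=np.zeros_like(rm); mm[y0-35:y0+35,x0-35:x0+35]=1
    rs,cc=np.nonzero(rm*mm); q=np.c_[cc,rs]
    lo=loc(ray(q,c,.088)); print(" red top h88",lo.min(0),lo.max(0)); lo=loc(ray(q,c,.006));print(" red h6",lo.min(0),lo.max(0))
x,y=L(0,-60,.05)
cv2.imwrite("pics/crop1.png",cv2.resize(p[170:345,215:390],None,fx=3.4,fy=3.4,interpolation=cv2.INTER_CUBIC))
mm=((S<60)&(V>140)).astype(np.uint8);k=np.zeros_like(mm);k[170:280,230:385]=1
cs=max(cv2.findContours(mm*k,0,2)[0],key=cv2.contourArea);R=ray(cs.reshape(-1,2),c,.05);r=cv2.minAreaRect((R[:,:2]*1000).astype(np.float32));print("plate scene",r)
E
python3 m.py
```

```text
top ((607.5821533203125, 66.17220306396484), (39.83415985107422, 220.86837768554688), 79.60195922851562) [[11.5 -5.7]] [-98.6 -30.1] [121.4  17.3]
 band [[80.7 -3.7]]
 red top h88 [ 109.2 -204.5] [ 166.6 -156.1]
 red h6 [ 137.  -210.7] [ 197.6 -159.7]
scene ((577.0381469726562, 56.2220458984375), (16.15571403503418, 160.3287353515625), 79.46951293945312) [[-16.  -22.3]] [-96.  -31.7] [ 64.2 -11.2]
 band [[ 82.7 -15.3]]
 red top h88 [ 132.1 -233.6] [ 233.4 -162.5]
 red h6 [  79.2 -201.7] [ 189.6 -124.2]
plate scene ((595.1200561523438, 70.68060302734375), (306.5150451660156, 260.5064392089844), 76.8018798828125)
```

View pics/crop1.png

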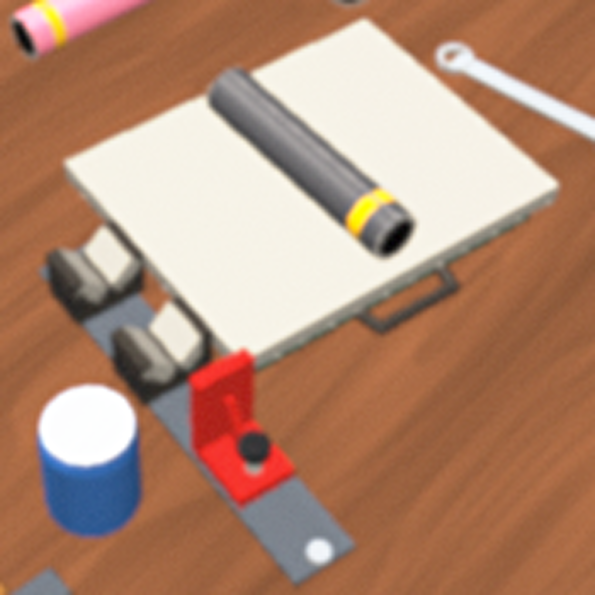

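The crop shows both V mouths free, the stop upright at crop (220,400), and the plate clear apart from the pipe, whose band end faces the stop side.

From the measurements (stand yaw −13.2°, stand origin at about (0.572, −0.106) in world):
- **Pipe:** its centre is at stand (−6, 176) with a skew of +2.8°.
- **Stop:** its face is at about x = 121.

I'll straddle the pipe with loosely open fingers, roll it with the rear one, and use the front one only as a guard. First I turn the tool square to the pipe.

```bash
cat > s.py <<'E'
from plant import robot
import numpy as np,sys
from scipy.spatial.transform import Rotation as R
np.set_printoptions(precision=1,suppress=True)
a=np.deg2rad(-13.18); X=np.array([np.cos(a),np.sin(a)]);Y=np.array([-X[1],X[0]]); O=np.array([.5719,-.1061])
def go(x,y,z,yaw=0):
    "tool-frame move to stand x,y (mm), tip height z (mm), tool y at yaw deg from stand y"
    s=robot.read_state(); T=R.from_rotvec(s["orientation"]); p=s["tool_pos"]
    f=p[:2]-O; print("t",round(s["t"],2),"stand",f@X*1e3,f@Y*1e3,"tip",p[2]*1e3-186,"F",s["force"],"open",s["opening"]*1e3)
    t=np.r_[O+X*x/1e3+Y*y/1e3,(z+186)/1e3]
    Rd=R.from_matrix(np.c_[np.r_[-np.array([np.cos(a+np.deg2rad(yaw)),np.sin(a+np.deg2rad(yaw))]),0],np.r_[-np.sin(a+np.deg2rad(yaw)),np.cos(a+np.deg2rad(yaw)),0],[0,0,-1]])
    print("turn",np.round((T.inv()*Rd).as_rotvec(),4),"shift now axes",T.inv().apply((t-p)*1e3),"shift turned axes",Rd.inv().apply((t-p)*1e3))
if __name__=="__main__": go(*map(float,sys.argv[1:]))
E
python3 s.py -6 176 130 2.8
```

```text
t 0.1 stand -523.723749881889 569.9514640192687 tip 217.8064496421012 F [ 0.3 -0.8 -0.2] open 93.1201626106211
turn [-0.  -0.  -0.1] shift now axes [-553.  -342.5   88.3] shift turned axes [-497.9 -418.8   87.8]
```

Request:
apply_moves --series '[[[0,0,0],[0,0,-0.0725]],[[0,0,0],[0,0,-0.0725]],[[-25,-21,4],[0,0,0]],[[-25,-21,4],[0,0,0]],[[-25,-21,4],[0,0,0]],[[-25,-21,4],[0,0,0]],[[-25,-21,4],[0,0,0]],[[-25,-21,4],[0,0,0]],[[-25,-21,4],[0,0,0]],[[-25,-21,4],[0,0,0]],[[-25,-21,4],[0,0,0]],[[-25,-21,4],[0,0,0]]]' --claw 0.75

```text
t: 1.1
tool_pos: [0.4008, 0.3155, 0.3642]
orientation: [-0.283, -3.128, 0.0]
force: [0.9, 0.0, -0.7]
opening: 0.0697
gripper_force: 0.0
```

```bash
python3 s.py -6 176 130 2.8
```

```text
t 1.1 stand -262.74031468613396 371.43235788109257 tip 178.22469029321303 F [ 0.9  0.  -0.7] open 69.6779728578805
turn [-0. -0.  0.] shift now axes [-246.8 -207.9   48.2] shift turned axes [-246.9 -207.7   48.2]
```

Request:
apply_moves --series '[[[-25,-21,5],[0,0,0]],[[-25,-21,5],[0,0,0]],[[-25,-21,5],[0,0,0]],[[-25,-21,5],[0,0,0]],[[-25,-21,5],[0,0,0]],[[-25,-21,5],[0,0,0]],[[-25,-21,5],[0,0,0]],[[-25,-21,5],[0,0,0]],[[-25,-21,5],[0,0,0]],[[-22,-19,3],[0,0,0]],[[0,0,0],[0,0,0]],[[0,0,0],[0,0,0]]]'

```text
t: 2.1
tool_pos: [0.606, 0.0666, 0.3156]
orientation: [-0.288, -3.127, 0.0]
force: [-0.6, -0.0, 0.3]
opening: 0.0698
gripper_force: 0.0
```

```bash
python3 s.py -6 176 56 2.8
python3 - <<'E'
from plant import robot
from h import *
p,z=robot.read_camera("scene"); cv2.imwrite("pics/s2.png",cv2.resize(p[60:300,180:420],None,fx=2.5,fy=2.5))
E
```

```text
t 2.1 stand -6.158270467289626 175.88656697826565 tip 129.6421834743066 F [-0.6 -0.   0.3] open 69.76701581729206
turn [-0. -0. -0.] shift now axes [-0.3  0.1 73.6] shift turned axes [-0.2  0.1 73.6]
```

View pics/s2.png

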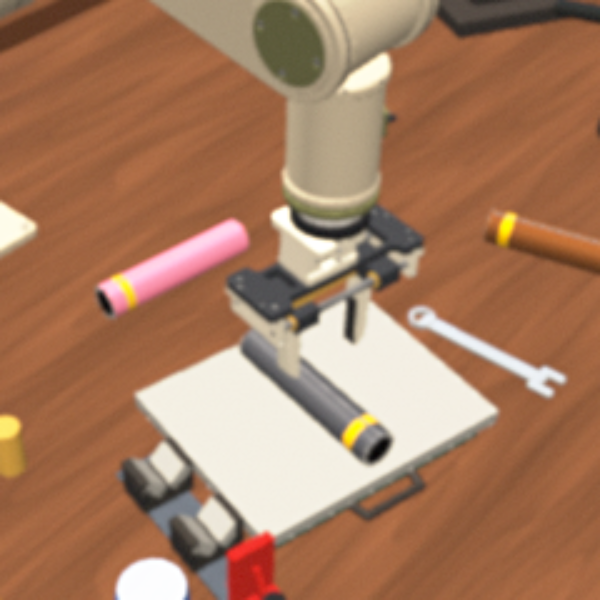

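The fingers straddle the pipe, with the front finger at (290,360) and the rear one at (357,330), both still above it. Going down.

Request:
apply_moves --series '[[[0,0,9],[0,0,0]],[[0,0,9],[0,0,0]],[[0,0,9],[0,0,0]],[[0,0,9],[0,0,0]],[[0,0,8],[0,0,0]],[[0,0,8],[0,0,0]],[[0,0,8],[0,0,0]],[[0,0,7],[0,0,0]],[[0,0,6],[0,0,0]]]'

```text
t: 2.9
tool_pos: [0.6056, 0.0679, 0.2427]
orientation: [-0.284, -3.128, 0.0]
force: [-0.0, -0.5, 0.6]
opening: 0.0696
gripper_force: 0.0
```

```bash
python3 s.py -6 176 56 2.8
python3 - <<'E'
from plant import robot
from h import *
p,z=robot.read_camera("scene"); cv2.imwrite("pics/s3.png",cv2.resize(p[120:300,215:395],None,fx=3.3,fy=3.3))
E
```

```text
t 2.9 stand -6.847727780095514 177.09557314386717 tip 56.720264473779224 F [-0.  -0.5  0.6] open 69.60565465797235
turn [-0. -0.  0.] shift now axes [-0.8 -1.1  0.7] shift turned axes [-0.8 -1.1  0.7]
```

View pics/s3.png

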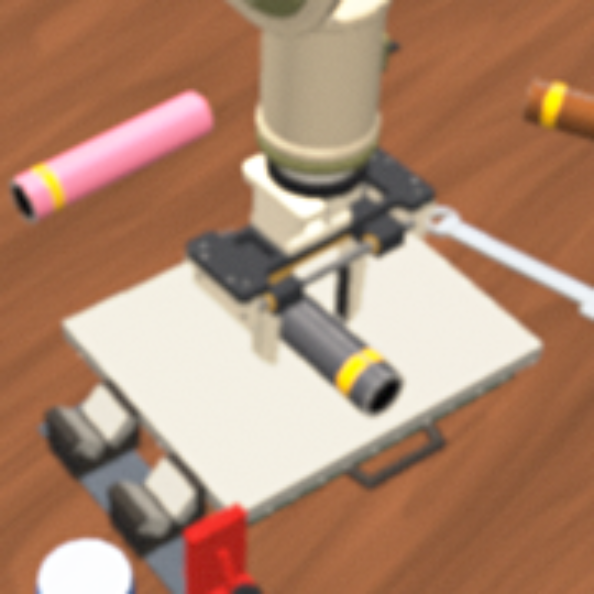

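The fingers are down on either side of the pipe, rear pad at (350,300) and front at (265,340), clear of the plate. I'll roll it slowly with the rear pad.

Request:
apply_moves --series '[[[0,-2,0],[0,0,0]],[[0,-2,0],[0,0,0]],[[0,-2,0],[0,0,0]],[[0,-2,0],[0,0,0]],[[0,-2,0],[0,0,0]],[[0,-2,0],[0,0,0]],[[0,-2,0],[0,0,0]],[[0,-2,0],[0,0,0]],[[0,-3,0],[0,0,0]],[[0,-3,0],[0,0,0]],[[0,-3,0],[0,0,0]],[[0,-3,0],[0,0,0]]]'

```text
t: 3.95
tool_pos: [0.6006, 0.04, 0.2437]
orientation: [-0.284, -3.129, 0.0]
force: [-0.4, 0.7, 0.6]
opening: 0.0697
gripper_force: 0.4
```

Request:
apply_moves --series '[[[0,-3,0],[0,0,0]],[[0,-3,0],[0,0,0]],[[0,-3,0],[0,0,0]],[[0,-3,0],[0,0,0]],[[0,-3,0],[0,0,0]],[[0,-3,0],[0,0,0]],[[0,-3,0],[0,0,0]],[[0,-3,0],[0,0,0]],[[0,-3,0],[0,0,0]],[[0,-3,0],[0,0,0]],[[0,-3,0],[0,0,0]],[[0,-3,0],[0,0,0]]]'

```text
t: 4.95
tool_pos: [0.5942, 0.0046, 0.2437]
orientation: [-0.284, -3.129, 0.0]
force: [0.2, 0.1, 0.2]
opening: 0.0696
gripper_force: 0.4
```

```bash
python3 s.py 2 4 56 2.8
cat > pipe.py <<'E'
from plant import robot
from h import *
import s
def fit(n,lo=0,show=None):
    p,z=robot.read_camera(n); c=robot.calibration(n)
    hsv=cv2.cvtColor(p,cv2.COLOR_BGR2HSV).astype(int); H,S,V=hsv[...,0],hsv[...,1],hsv[...,2]
    st=lambda P:np.c_[(P[:,:2]-s.O)@s.X,(P[:,:2]-s.O)@s.Y]*1e3
    v,u=np.mgrid[:z.shape[0],:z.shape[1]]; w=st(ray(np.c_[u.ravel(),v.ravel()],c,.08)).reshape(*z.shape,2)
    roi=(abs(w[...,0])<140)&(w[...,1]>-60)&(w[...,1]<220)
    ye=roi&(H>20)&(H<33)&(S>150)&(V>120); ye=cv2.morphologyEx(ye.astype(np.uint8),2,np.ones((3,3)))
    ys,xs=np.nonzero(ye); print(n,"band stand xy (h80)",w[ye>0].mean(0) if len(xs) else None,len(xs))
    if show: cv2.imwrite(show,p)
    return p,z,c
if __name__=="__main__":
    for n in("top","scene"): fit(n,show="pics/last_%s.png"%n)
E
python3 pipe.py
```

```text
t 4.95 stand -3.546811864421694 112.8986753955227 tip 57.734499612189666 F [0.2 0.1 0.2] open 69.63977987067186
turn [-0. -0.  0.] shift now axes [  -0.2 -109.     1.7] shift turned axes [  -0.2 -109.     1.7]
top band stand xy (h80) None 0
scene band stand xy (h80) [ 61.5 124.6] 66
```

Contact is light (0.4 N) and the pipe follows. Carrying on.

Request:
apply_moves --series '[[[0,-3,0],[0,0,0]],[[0,-3,0],[0,0,0]],[[0,-3,0],[0,0,0]],[[0,-3,0],[0,0,0]],[[0,-3,0],[0,0,0]],[[0,-3,0],[0,0,0]],[[0,-3,0],[0,0,0]],[[0,-3,0],[0,0,0]],[[0,-3,0],[0,0,0]],[[0,-3,0],[0,0,0]],[[0,-3,0],[0,0,0]],[[0,-3,0],[0,0,0]]]'

```text
t: 6.05
tool_pos: [0.5877, -0.0308, 0.2438]
orientation: [0.284, 3.129, -0.0]
force: [0.2, 1.0, 1.5]
opening: 0.0696
gripper_force: 0.4
```

Request:
apply_moves --series '[[[0,-3,0],[0,0,0]],[[0,-3,0],[0,0,0]],[[0,-3,0],[0,0,0]],[[0,-3,0],[0,0,0]],[[0,-3,0],[0,0,0]],[[0,-3,0],[0,0,0]],[[0,-3,0],[0,0,0]],[[0,-3,0],[0,0,0]],[[0,-2,0],[0,0,0]],[[0,-2,0],[0,0,0]],[[0,-2,0],[0,0,0]],[[0,-2,0],[0,0,0]]]'

```text
t: 7.05
tool_pos: [0.582, -0.0621, 0.2438]
orientation: [0.284, 3.129, 0.0]
force: [0.6, 1.3, 0.5]
opening: 0.0698
gripper_force: 0.5
```

```bash
python3 s.py 2 4 56 2.8; python3 pipe.py;python3 - <<'E'
import cv2,numpy as np
p=cv2.imread("pics/last_scene.png");cv2.imwrite("pics/s4.png",cv2.resize(p[140:320,195:375],None,fx=3.3,fy=3.3))
E
```

```text
t 7.05 stand -0.17091799971415747 45.17179508589255 tip 57.791210032020274 F [0.6 1.3 0.5] open 69.8435173083271
turn [0. 0. 0.] shift now axes [ -0.1 -41.2   1.8] shift turned axes [ -0.2 -41.2   1.8]
top band stand xy (h80) None 0
scene band stand xy (h80) [65.1 56.6] 66
```

View pics/s4.png

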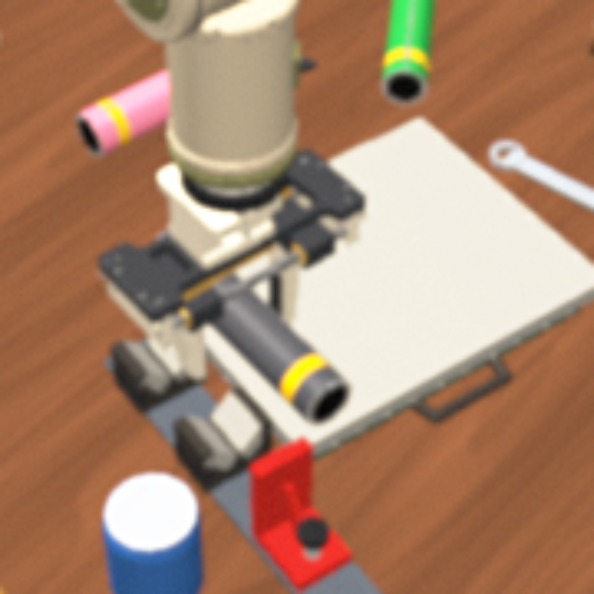

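The pipe is still against the rear pad, with its end at (325,395) well short of the stop plane. The front finger is over the gap between the blocks. I'll slow down towards the lip.

Request:
apply_moves --series '[[[0,-2,0],[0,0,0]],[[0,-2,0],[0,0,0]],[[0,-2,0],[0,0,0]],[[0,-2,0],[0,0,0]],[[0,-2,0],[0,0,0]],[[0,-2,0],[0,0,0]],[[0,-2,0],[0,0,0]],[[0,-2,0],[0,0,0]],[[0,-2,0],[0,0,0]],[[0,-2,0],[0,0,0]],[[0,-2,0],[0,0,0]],[[0,-2,0],[0,0,0]]]'

```text
t: 8.15
tool_pos: [0.5777, -0.0858, 0.2437]
orientation: [0.284, 3.129, -0.0]
force: [0.9, 0.9, -0.1]
opening: 0.0697
gripper_force: 0.4
```

Request:
apply_moves --series '[[[0,-1.2,0],[0,0,0]],[[0,-1.2,0],[0,0,0]],[[0,-1.2,0],[0,0,0]],[[0,-1.2,0],[0,0,0]],[[0,-1.2,0],[0,0,0]],[[0,-1.2,0],[0,0,0]],[[0,-1.2,0],[0,0,0]],[[0,-1.2,0],[0,0,0]],[[0,-1.2,0],[0,0,0]],[[0,-1.2,0],[0,0,0]],[[0,-1.2,0],[0,0,0]],[[0,-1.2,0],[0,0,0]]]'

```text
t: 9.15
tool_pos: [0.575, -0.1, 0.2437]
orientation: [-0.284, -3.129, 0.0]
force: [0.6, 0.1, -0.1]
opening: 0.0698
gripper_force: 0.0
```

```bash
python3 s.py 2 0 56 0; python3 pipe.py
```

```text
t 9.15 stand 1.6625321212750612 6.682561810203044 tip 57.67518783091947 F [ 0.6  0.1 -0.1] open 69.83971510390148
turn [-0. -0.  0.] shift now axes [-0.  -6.7  1.7] shift turned axes [-0.3 -6.7  1.7]
top band stand xy (h80) None 0
scene band stand xy (h80) [65.  21.6] 61
```

Run:
```python
import cv2
p=cv2.imread("pics/last_scene.png");cv2.imwrite("pics/s5.png",cv2.resize(p[180:330,205:355],None,fx=4,fy=4,interpolation=2))
```

```text
(no output)
```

View pics/s5.png

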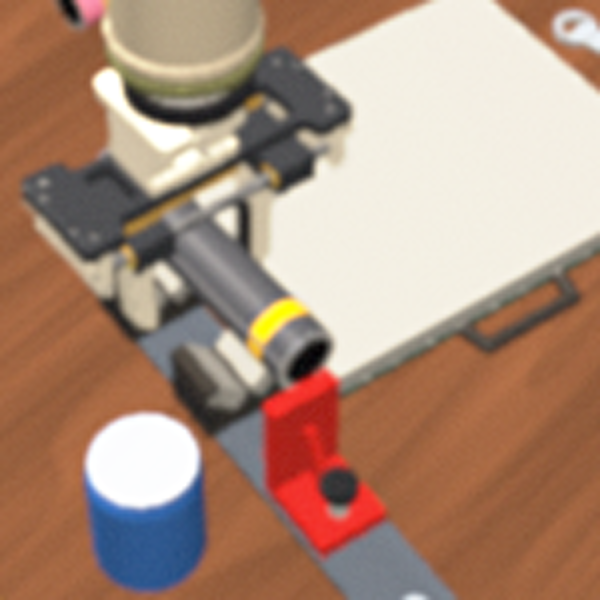

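The far end of the pipe still sits on the far block's near lip, and its V is uncovered at (240,350). A little further, then.

Request:
apply_moves --series '[[[0,-1,0],[0,0,0]],[[0,-1,0],[0,0,0]],[[0,-1,0],[0,0,0]],[[0,-1,0],[0,0,0]],[[0,-1,0],[0,0,0]],[[0,-1,0],[0,0,0]],[[0,-1,0],[0,0,0]]]'

```text
t: 9.83
tool_pos: [0.5738, -0.1067, 0.2437]
orientation: [-0.284, -3.129, 0.0]
force: [0.9, -0.2, -0.9]
opening: 0.07
gripper_force: 0.0
```

```bash
python3 s.py 2 0 56 0; python3 pipe.py
```

```text
t 9.83 stand 2.0332457804942647 -0.17368272923886233 tip 57.7429357342248 F [ 0.9 -0.2 -0.9] open 69.96483029118903
turn [-0. -0.  0.] shift now axes [0.  0.2 1.7] shift turned axes [0.  0.2 1.7]
top band stand xy (h80) None 0
scene band stand xy (h80) [75.2 -8.1] 72
```

The band dropped and moved 30 mm, so the pipe seems seated, and nothing touches it. I'll lift away and move back in −x.

Request:
apply_moves --series '[[[0,0,-4],[0,0,0]],[[0,0,-6],[0,0,0]],[[0,0,-8],[0,0,0]],[[0,0,-10],[0,0,0]],[[0,0,-10],[0,0,0]],[[0,0,-10],[0,0,0]],[[15,0,-10],[0,0,0.0245]],[[30,0,0],[0,0,0.0245]],[[30,0,0],[0,0,0]],[[30,0,0],[0,0,0]],[[30,0,0],[0,0,0]],[[20,0,0],[0,0,0]]]' --claw 0.75

```text
t: 10.93
tool_pos: [0.4207, -0.0722, 0.3022]
orientation: [-0.36, -3.121, -0.0]
force: [0.7, -0.2, 0.4]
opening: 0.0698
gripper_force: 0.0
```

```bash
python3 s.py -118 0 50 0; python3 pipe.py
python3 - <<'E'
import cv2,numpy as np
p=cv2.imread("pics/last_scene.png");t=cv2.imread("pics/last_top.png")
a=cv2.resize(p[190:340,210:340],(400,460),interpolation=2);b=cv2.resize(t[125:240,310:410],(400,460),interpolation=2)
cv2.imwrite("pics/s6.png",np.hstack([a,b]))
E
```

```text
t 10.93 stand -154.91131634150338 -1.4477815422008362 tip 116.22765968196876 F [ 0.7 -0.2  0.4] open 69.76419311025123
turn [-0. -0.  0.] shift now axes [-36.9   1.4  66.2] shift turned axes [-36.9   1.4  66.2]
top band stand xy (h80) [73.5  0.5] 37
scene band stand xy (h80) [75.2 -7.9] 73
```

View pics/s6.png

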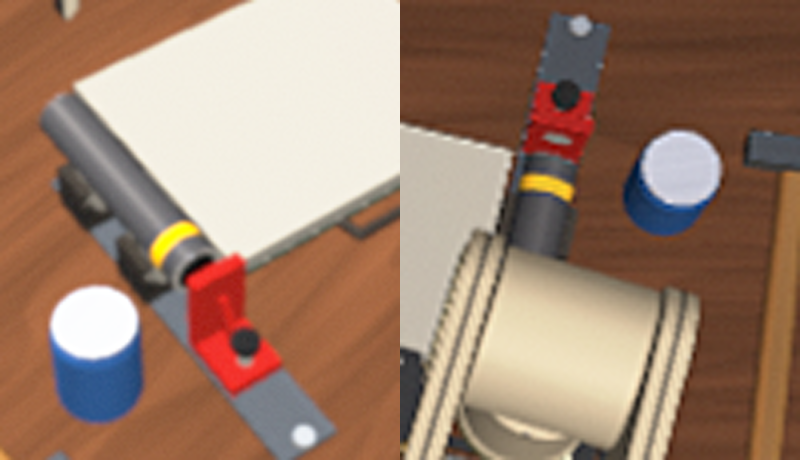

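Seated in both blocks: the left view shows the pipe in the Vs, and the right view shows the band at (548,185) with a gap of about 18 mm to the stop. Fingers go to 20 mm open, then down behind the near end.

Request:
apply_moves --series '[[[-17,1,0],[0,0,0]],[[-17,0,6],[0,0,0]],[[0,0,8],[0,0,0]],[[0,0,8],[0,0,0]],[[0,0,8],[0,0,0]],[[0,0,8],[0,0,0]],[[0,0,8],[0,0,0]],[[0,0,8],[0,0,0]],[[0,0,5],[0,0,0]],[[0,0,3],[0,0,0]],[[0,0,0],[0,0,0]]]' --claw 0.215

```text
t: 11.95
tool_pos: [0.4556, -0.0794, 0.2389]
orientation: [-0.36, -3.12, -0.0]
force: [-0.3, -0.5, 0.7]
opening: 0.0199
gripper_force: 0.0
```

```bash
python3 s.py -105 0 54 0; python3 pipe.py
```

```text
t 11.95 stand -119.35851616277196 -0.5413218408906806 tip 52.878320780739074 F [-0.3 -0.5  0.7] open 19.88479260533106
turn [ 0. -0.  0.] shift now axes [-14.4   0.5  -1.1] shift turned axes [-14.4   0.5  -1.1]
top band stand xy (h80) [73.5  0.5] 37
scene band stand xy (h80) [75.2 -8.1] 72
```

Request:
apply_moves --series '[[[-1.5,0,0],[0,0,0]],[[-1.5,0,0],[0,0,0]],[[-1.5,0,0],[0,0,0]],[[-1.5,0,0],[0,0,0]],[[-1.5,0,0],[0,0,0]],[[-1.5,0,0],[0,0,0]],[[-1.5,0,0],[0,0,0]],[[-1.5,0,0],[0,0,0]],[[-1.5,0,0],[0,0,0]],[[-1.5,0,0],[0,0,0]],[[-1.5,0,0],[0,0,0]],[[-1.5,0,0],[0,0,0]]]'

```text
t: 13.05
tool_pos: [0.4731, -0.0835, 0.2397]
orientation: [-0.36, -3.119, -0.0]
force: [-7.3, 1.7, 4.9]
opening: 0.02
gripper_force: 3.2
```

```bash
python3 s.py -86 0 54 0; python3 pipe.py
```

```text
t 13.05 stand -101.35420408972377 -0.5254280573335567 tip 53.72592330858254 F [-7.3  1.7  4.9] open 20.003580125376498
turn [-0. -0.  0.] shift now axes [-15.4   0.5  -0.3] shift turned axes [-15.4   0.5  -0.3]
top band stand xy (h80) [86.1  0.8] 36
scene band stand xy (h80) [87.2 -7.4] 73
```

Run:
```python
import cv2,numpy as np
p=cv2.imread("pics/last_scene.png");t=cv2.imread("pics/last_top.png")
a=cv2.resize(p[190:310,210:310],(400,480),interpolation=2);b=cv2.resize(t[130:210,315:380],(390,480),interpolation=2)
cv2.imwrite("pics/s7.png",np.hstack([a,b]))
```

```text
(no output)
```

View pics/s7.png

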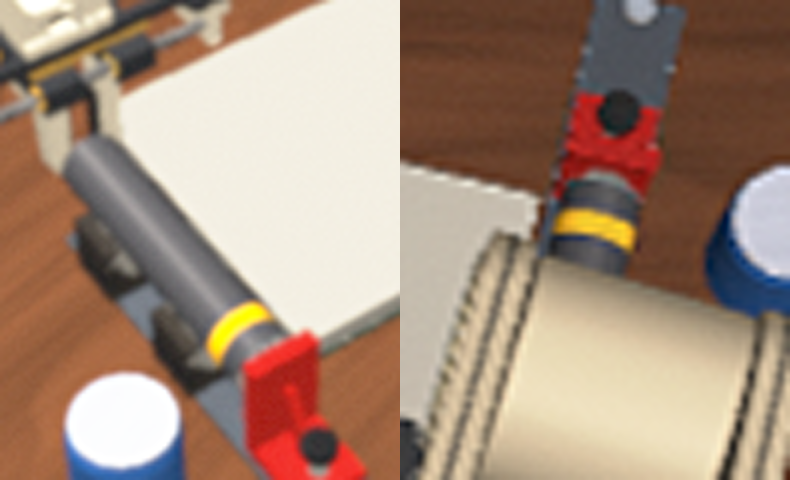

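The pipe end is near or at the stop (right view: end at (600,185), against the red face). I'll nudge in small steps and watch the force and the band.

Request:
apply_moves --series '[[[0,0,0],[0,0,0]],[[-0.5,0,0],[0,0,0]],[[-0.5,0,0],[0,0,0]],[[0,0,0],[0,0,0]]]'

```text
t: 13.48
tool_pos: [0.4741, -0.0838, 0.2397]
orientation: [-0.36, -3.119, -0.0]
force: [-4.2, 2.0, 5.2]
opening: 0.0199
gripper_force: 2.8
```

```bash
python3 s.py -86 0 54 0; python3 pipe.py
```

```text
t 13.48 stand -100.26904538154126 -0.5440153204544345 tip 53.68737307074184 F [-4.2  2.   5.2] open 19.914112542367967
turn [-0. -0.  0.] shift now axes [-14.3   0.5  -0.3] shift turned axes [-14.3   0.5  -0.3]
top band stand xy (h80) [87.  -0.9] 34
scene band stand xy (h80) [88.3 -8.3] 75
```

The pipe is still sliding with the finger at about 4.5 N, so it isn't at the stop yet. Continuing.

Request:
apply_moves --series '[[[-0.7,0,0],[0,0,0]],[[-0.7,0,0],[0,0,0]],[[-0.7,0,0],[0,0,0]],[[0,0,0],[0,0,0]]]'

```text
t: 13.92
tool_pos: [0.4762, -0.0842, 0.2397]
orientation: [-0.36, -3.12, -0.0]
force: [-5.7, 1.3, 4.7]
opening: 0.0199
gripper_force: 2.6
```

```bash
python3 s.py -86 0 54 0; python3 pipe.py
```

```text
t 13.92 stand -98.13802077362836 -0.5137896264454299 tip 53.700867603392936 F [-5.7  1.3  4.7] open 19.92594555370626
turn [-0. -0.  0.] shift now axes [-12.1   0.5  -0.3] shift turned axes [-12.1   0.5  -0.3]
top band stand xy (h80) [89.6  1.2] 38
scene band stand xy (h80) [90.4 -7.8] 76
```

Request:
apply_moves --series '[[[-0.7,0,0],[0,0,0]],[[-0.7,0,0],[0,0,0]],[[-0.7,0,0],[0,0,0]],[[0,0,0],[0,0,0]]]'

```text
t: 14.35
tool_pos: [0.4783, -0.0847, 0.2397]
orientation: [-0.36, -3.12, -0.0]
force: [-5.0, 1.3, 3.5]
opening: 0.02
gripper_force: 2.6
```

```bash
python3 s.py -86 0 54 0; python3 pipe.py
```

```text
t 14.35 stand -96.03540977318035 -0.5329640422350375 tip 53.670423115535044 F [-5.   1.3  3.5] open 20.00016648183522
turn [ 0. -0.  0.] shift now axes [-10.    0.5  -0.3] shift turned axes [-10.    0.5  -0.3]
top band stand xy (h80) [91.4 -0.2] 31
scene band stand xy (h80) [93.  -8.9] 73
```

Request:
apply_moves --series '[[[-0.7,0,0],[0,0,0]],[[-0.7,0,0],[0,0,0]],[[-0.7,0,0],[0,0,0]],[[0,0,0],[0,0,0]]]'

```text
t: 14.78
tool_pos: [0.4803, -0.0852, 0.2397]
orientation: [-0.36, -3.12, -0.0]
force: [-4.5, 2.1, 2.8]
opening: 0.0198
gripper_force: 2.6
```

```bash
python3 s.py -86 0 54 0; python3 pipe.py
```

```text
t 14.78 stand -93.93734900016507 -0.5394910944764523 tip 53.68564123261132 F [-4.5  2.1  2.8] open 19.83304192859528
turn [-0. -0.  0.] shift now axes [-7.9  0.5 -0.3] shift turned axes [-7.9  0.5 -0.3]
top band stand xy (h80) [93.3 -0.8] 39
scene band stand xy (h80) [94.5 -7.8] 77
```

Request:
apply_moves --series '[[[-0.7,0,0],[0,0,0]],[[-0.7,0,0],[0,0,0]],[[-0.7,0,0],[0,0,0]],[[0,0,0],[0,0,0]]]'

```text
t: 15.22
tool_pos: [0.4818, -0.0855, 0.2396]
orientation: [-0.359, -3.117, -0.001]
force: [-10.6, 1.5, 10.4]
opening: 0.0202
gripper_force: 5.5
```

```bash
python3 s.py -86 0 54 0; python3 pipe.py
```

```text
t 15.22 stand -92.4456956400483 -0.5097677113103513 tip 53.56323147696904 F [-10.6   1.5  10.4] open 20.17351470274808
turn [-0. -0.  0.] shift now axes [-6.4  0.5 -0.5] shift turned axes [-6.4  0.5 -0.4]
top band stand xy (h80) [94.2 -1.5] 36
scene band stand xy (h80) [95.1 -7.9] 78
```

Request:
apply_moves --series '[[[-0.5,0,0],[0,0,0]],[[0,0,0],[0,0,0]]]'

```text
t: 15.48
tool_pos: [0.482, -0.0856, 0.2395]
orientation: [-0.359, -3.116, -0.001]
force: [-13.4, 3.7, 11.3]
opening: 0.0201
gripper_force: 6.9
```

The tool has stalled with the force climbing, so the pipe is against the stop. Backing straight off, then up.

Request:
apply_moves --series '[[[1,0,0],[0,0,0]],[[1,0,0],[0,0,0]],[[3,0,0],[0,0,0]],[[6,0,0],[0,0,0]],[[10,0,0],[0,0,0]],[[10,0,-10],[0,0,0]],[[10,0,-20],[0,0,0]],[[20,0,-30],[0,0,0]],[[30,0,-20],[0,0,0]],[[30,0,-10],[0,0,0]],[[30,0,0],[0,0,0]],[[0,0,0],[0,0,0]]]'

```text
t: 16.48
tool_pos: [0.3328, -0.0505, 0.3303]
orientation: [0.359, 3.119, -0.001]
force: [0.2, 0.6, -0.3]
opening: 0.0196
gripper_force: 0.0
```

```bash
python3 s.py -250 0 150 0; python3 pipe.py
python3 - <<'E'
import cv2,numpy as np
p=cv2.imread("pics/last_scene.png");t=cv2.imread("pics/last_top.png")
a=cv2.resize(p[190:370,140:320],(400,400),interpolation=2);b=cv2.resize(t[120:270,290:440],(400,400),interpolation=2)
cv2.imwrite("pics/s8.png",np.hstack([a,b]))
E
```

```text
t 16.48 stand -245.46422820957994 -0.37710937645080356 tip 144.25345332610613 F [ 0.2  0.6 -0.3] open 19.569378014999263
turn [-0.  0.  0.] shift now axes [ 4.5  0.4 -5.8] shift turned axes [ 4.5  0.4 -5.7]
top band stand xy (h80) [94.2 -1.5] 36
scene band stand xy (h80) [95.3 -7.9] 76
```

View pics/s8.png

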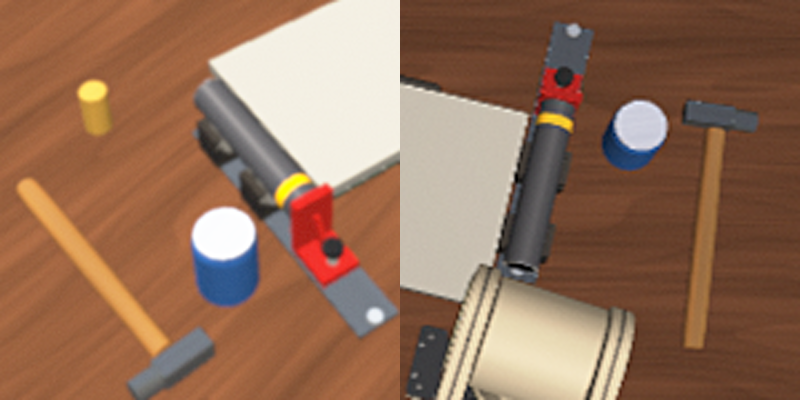

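The pipe lies in both blocks with its band end against the red stop (right view, (553,105)). The band didn't move when I backed off, and the bystanders are where they were. Handing in.

```bash
python3 -c "
from plant import robot
print(robot.close_job())"
```

```text
the job is handed in; nothing more can be done
None
```

The pipe was rolled into both V-blocks, slid up against the red stop and left lying still, never picked up and with the bystanders untouched; the job is handed in at about 16.6 s (no verdict was returned).

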